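# Set up a gear on its support plate for pressing

## Robot

A 7-joint arm with a two-finger parallel gripper is mounted at the origin on the work surface. World frame = base frame: x ahead of the robot, y to its left, z up, the work surface at z = 0. Lengths are in mm, angles in degrees, forces in N, time in s.
With the tool pointing down it reaches from about 400 to 925 mm from the base axis. Payload 5.6 kg.
Tool frame: the origin (TCP) lies at the very end of the fingers, on their centre line; the grasp point (between the pads) lies grasp_offset behind it (grasp_offset is the distance from the TCP to the grasp point, in mm); x points along the fingers, y is the direction in which the jaws open and shut, and the axes are right-handed (so a half turn about x gives the same grasp; the last joint's range is limited). The gripper opens to 85 mm and grips with 20 to 120 N. Pads are 22 mm wide; open, the fingers measure 114 mm over their backs; the gripper's body (76 mm by 85 mm) begins 54 mm behind the grasp point. The pads swing forward as they close: fully open they stand 13 mm farther back than shut.
Start: joints at [-72.307, 26.786, -0.665, 91.828, 0.344, 61.387, -3.226], TCP at [224.023, 610.182, 231.29] pointing down, gripper open.
Joint ranges: [-144.91, 144.91], [-17.63, 115.5], [-89.93, 88.59], [15.96, 139.68], [-74.01, 254.01], [8.47, 105.57], [-167.45, 167.45]. Speed limits (degrees/s): [147.25, 147.25, 180, 180, 180, 180, 180].

## Interface

Orientations are given as [roll, pitch, yaw] about the fixed x, y, z axes, in that order (R = Rz(yaw) Ry(pitch) Rx(roll)).
In Python, from plant import * gives the robot as it stands.
- The arm moves only by the tool carry_out, never from a script. Its argument "moves" is one flat list of numbers, 5 for each row, row after row: the shift along the world's x, y, z in units of 25 mm (1.0 is 25 mm), then the turn about the world's z in units of 6 degrees (1.0 is 6 degrees), then the finger opening in mm, from 0 to 85.4. A call has 1 to 8 rows; each row is the pose to reach, as a shift and turn from the pose commanded when the call began; what a row does not reach only later rows make up. A row lasts 1/12 s, in which the tool goes at most 41.7 mm and 7.16 degrees, less where a joint would pass 70% of its speed; a pose out of reach is approached as far as the arm can. A call with a gripper value outside its range is refused whole. The fingers move at their own pace and stop on an object; the grip force is fixed at half the most. Time passes only in rows, so rows that repeat a pose let the fingers close. It gives the time, the measured TCP pose, the force and the opening at its end, in the units of the state.
- get_obs(): the state, without advancing time (a new reading comes with each control period).
- camera(name): name is "scene" or "top"; returns a dict with "frame" (400x640x3 uint8, red, green, blue), "depth" (400x640 float32, mm along the optical axis (not along the pixel's ray), 0 where there is no reading), "fx", "fy", "cx", "cy" (pixels), "k1" (the pictures are not rectified: a ray, as slopes to the right and down, at radius r is drawn at 1 + k1 r^2 times it, then the intrinsics apply), "extrinsics" (4x4, takes a point from camera to world coordinates). Camera axes: x right, y down, z forward; pixel columns grow to the right and rows downward; lengths in mm; the calibration is good to about 2 mm. A picture is of the moment at which its call begins.
- finish_job(): hands the job in, once; it reports no verdict.
Trained networks look in a picture, given as the dict that the camera call returned (one of the last four; its "shot" number tells which), for a name from the list of things; names that differ only in an ending like _2 or _b are one class to them, and where a whole thing is asked for, a point or a joint stands for the part that bears it (a point fixed in the world has none). Each returns a list of dicts, best first, with "p" (0 to 1); they miss things now and then, are a little off and sometimes report something else, mostly with a low value. They report only what shows in the picture. A call takes as long as a camera call. They do not tell look-alikes from the thing itself.
- outline_of(label, picture): "pixels" (400x640 bool, what is visible of it) and "location" ([column, row] in pixels, amid what is visible of it).
- landmark_of(label, picture): "location" ([column, row] in pixels: a listed point, or the origin of a listed thing).
The state is a dict: "clock": time; "qpos": joint angles; "joint_vel": joint speeds; "tau": joint torques, N m; "ee_pos": TCP position; "orientation": TCP orientation; "wrist_force": force on the tool from outside, world axes, zero at the start; "wrist_torque": the same for the moment, N m; "opening": opening from 0.0 (shut) to 1.0 (fully open).
Only numpy, scipy, OpenCV 4.12 (cv2) and the standard library are available. Lean on these libraries where they do the work, as an engineer would, in place of code of your own. Each camera call takes 0.05 s, during which the arm holds its last target. There are 200 camera calls.

## Task

Get this gear ready for the press. The brass support plate is too thin to pick up where it lies, so slide it out over the edge of the granite that faces the robot, take it by the overhanging end, feed its other end in between the guides of the blue bolster and push it fully home against the rear stop; then set the gear down gently on it, hub up, centred over the plate's hole. Let go, and leave the other things on the bench where they are.

Things in the scene. Friction and masses are not known exactly. Their poses are not given: they have to be found in the camera images.
- granite: Dark granite surface plate, 180 (x) x 220 (y) x 50 mm high, fixed. Origin at the centre of its underside, z up; its flat top is 50 mm above the origin; its -x edge, 90 mm from the origin, faces the robot and hangs free over the bench.
- plate: Brass support plate, 100 (x) x 60 (y) x 3 mm, 0.14 kg, with a 24 mm round hole through its centre, lying loose on the polished granite; it slides easily there and on the bolster's bed. Origin at the centre of its underside, x along its length, z up; its -x end is the one towards the granite's free -x edge.
- plate_front (a point): Middle of the plate's -x end face, 50 mm from the plate's origin, at half thickness. Axes as the plate.
- plate_hole (a point): Centre of the plate's hole at its top face (3 mm above the plate's underside). Axes as the plate.
- bolster: Press bolster: fixed blue steel block, 105 (x) x 118 (y) mm, bare steel bed 45 mm above its underside. Two dark guides, 6 mm high, leave a channel 68 mm wide along x, flared to about 80 mm at its open mouth on the -x side (robot side); a dark rear stop, 10 mm high, closes it 90 mm from the mouth. Bar handles reach 82 mm out sideways, 26 mm high. Origin: centre of underside, z up.
- mouth (a point): Middle of the bed's -x edge at bed height, where the channel opens; nothing stands in front of it. Axes as the bolster.
- seat (a point): Point on the bed, 40 mm in (+x) from the mouth, over the bolster's dark round through-hole: the centre of the plate's underside lies here when the plate is home. Home, the plate touches the rear stop and its -x end stands out 10 mm in front of the mouth. Axes as the bolster.
- gear: Steel spur gear, 0.37 kg (varies a little): toothed disc 52 mm across and 16 mm thick with a hub on top 30 mm across and 24 mm tall, bore 12 mm. Stands on the bench hub up among other small parts. Origin at the centre of its underside, z up.
- gear_top (a point): Centre of the hub's upper face, 40 mm above the gear's underside.
- spare_plate: Bystander: aluminium plate 60 x 38 x 3 mm on the granite. Origin at the centre of its underside.
- vblock: Bystander: dark steel V-block 50 x 36 mm, about 30 mm high, on the granite. Origin at the centre of its underside.
- bearing: Bystander: ball bearing 52 mm across, 15 mm high, with a black seal, on the bench. Origin at the centre of its underside.
- punch: Bystander: brass press punch standing head up, 32 mm across, 52 mm high, on the bench. Origin at the centre of its underside.
- oilcan: Bystander: red oil can 60 mm across with a brass spout, 160 mm high, at the back. Origin at the centre of its underside.
- pencil: Bystander: red pencil, 150 mm long, lying on the bench at the robot's left. Origin under its middle, x along it.
Things that resemble listed ones, but are neither listed nor needed, are in the scene too. What is shaped like the gear but orange is not meant.

How it is judged:
By the outcome, as a careful person would: the job done as asked, in the order asked, and still so for the second after the job is handed in, with the robot touching nothing.
It also fails if it takes over 70 s, if anything falls off the work surface, if the arm or the gripper's body presses on something with over 40 N, if the wrist force passes 120 N, or if a joint passes its speed limit or range.

## Working session

There is one attempt and no reset: what is moved stays moved. The work goes in short steps, Python scripts to look and compute and a tool call to move; the robot and the scene stay as the last step left them, time stands still between calls to the robot, and variables do not carry over. Pictures are saved under pics/ and viewed, about 8 in all and at most 12, crops included, and the job is handed in when it is done.

Besides the shell and the picture viewer there is one more tool, called after ">>>" as name(argument=value, ...), one argument or row to a line, values as JSON. carry_out: Moves the arm, as the interface text tells. Its arguments: {"type":"object","properties":{"moves":{"type":"array","items":{"type":"number"}}},"required":["moves"]}

```bash
mkdir -p pics
cat > h.py <<'E'
from plant import *
import numpy as np, cv2
def ray(p,uv):
    xd=(uv[0]-p["cx"])/p["fx"]; yd=(uv[1]-p["cy"])/p["fy"]
    x,y=xd,yd
    for _ in range(20):
        s=1+p["k1"]*(x*x+y*y); x,y=xd/s,yd/s
    return np.array([x,y,1.])
def at_z(p,uv,z):
    E=np.array(p["extrinsics"]); d=E[:3,:3]@ray(p,uv); o=E[:3,3]
    return o+d*(z-o[2])/d[2]
def by_depth(p,uv):
    u,v=int(round(uv[0])),int(round(uv[1])); w=p["depth"][max(v-1,0):v+2,max(u-1,0):u+2]; w=w[w>0]
    if not len(w): return None
    E=np.array(p["extrinsics"]); return E[:3,:3]@(ray(p,uv)*np.median(w))+E[:3,3]
def cloud(p,mask):
    v,u=np.nonzero(mask&(p["depth"]>0)); xd=(u-p["cx"])/p["fx"]; yd=(v-p["cy"])/p["fy"]; x,y=xd.copy(),yd.copy()
    for _ in range(20):
        s=1+p["k1"]*(x*x+y*y); x,y=xd/s,yd/s
    d=p["depth"][v,u]; E=np.array(p["extrinsics"])
    return (E[:3,:3]@np.stack([x*d,y*d,d])).T+E[:3,3]
def save(p,n,crop=None,k=1):
    f=p["frame"][:,:,::-1]
    if crop: a,b,c,d=crop; f=f[b:d,a:c]
    cv2.imwrite("pics/"+n,cv2.resize(f,None,fx=k,fy=k,interpolation=cv2.INTER_CUBIC))
def st():
    o=get_obs(); print("t",o["clock"],"tcp",np.round(o["ee_pos"],1),"rpy",np.round(o["orientation"],1),"F",np.round(o["wrist_force"],1),"op",round(o["opening"],3))
E
python3 - <<'E'
from h import *
np.set_printoptions(suppress=True,precision=1)
st()
try: print(grasp_offset)
except Exception as e: print(e)
for n in ["top","scene"]:
    p=camera(n); save(p,n+"0.png"); print(n,p["fx"],p["k1"],np.array(p["extrinsics"])[:3].tolist())
    for l in ["granite","plate","bolster","gear"]:
        for o in outline_of(l,p)[:3]:
            c=cloud(p,o["pixels"]); print(l,round(o["p"],2),np.round(o["location"]),o["pixels"].sum(),"med",np.median(c,0) if len(c) else None)
            if l in("plate","gear") and len(c): print("   lo",np.percentile(c,2,0),"hi",np.percentile(c,98,0))
    for l,z in [("plate_front",51.5),("plate_hole",53),("mouth",45),("seat",45),("gear_top",40),("plate",50),("granite",0),("bolster",0)]:
        for o in landmark_of(l,p)[:3]: print(l,round(o["p"],2),np.round(o["location"],1),"atz",at_z(p,o["location"],z),"depth",by_depth(p,o["location"]))
E
```

```text
t 0.0 tcp [223.9 609.6 230.3] rpy [ -85.    89.9 -105.2] F [ 0.1  0.  -0.1] op 0.996
18.700000000000003
top 426.4312982402269 -0.029581295611846206 [[-0.0038894532065993056, -0.9802848964335861, 0.19755099083008235, 399.6023558780181], [-0.9998676417669428, 0.006933247363625115, 0.0147183228802696, -21.77772295829641], [-0.015797819506715324, -0.19746759710187492, -0.9801821141979918, 876.2473555271825]]
granite 0.64 [200. 185.] 7181 med [593.6 221.9  50. ]
plate 0.59 [165. 179.] 1331 med [592.7 281.4  53.1]
   lo [546.  252.1  49.8] hi [641.3 310.3  56. ]
bolster 0.94 [424. 173.] 4253 med [ 617.8 -225.1   45.6]
gear 0.96 [305. 261.] 423 med [444.7  15.7  17.2]
   lo [424.9  -5.2   1. ] hi [467.9  36.9  42.7]
gear 0.96 [348. 253.] 517 med [460.2 -74.1  16.7]
   lo [438.2 -98.8  -0.9] hi [484.2 -51.4  42.3]
gear 0.85 [310. 312.] 463 med [350.7   6.1  17.1]
   lo [328.4 -14.7   7.4] hi [372.3  27.9  42.3]
plate_front 0.82 [166.1 206.7] atz [552.4 287.3  51.5] depth [552.1 286.8  52.9]
plate_hole 0.85 [171.  186.6] atz [592.9 279.6  53. ] depth [593.4 280.3  50.9]
mouth 0.66 [421.4 195.
[... 1671 characters left out ...]
8 [261.3 149.5] atz [ 608.7 -218.9   53. ] depth [ 605.7 -223.9   45.7]
mouth 0.83 [273.7 141.3] atz [ 568.9 -222.1   45. ] depth [ 549.6 -250.4    3.2]
seat 0.82 [261.2 147.2] atz [ 601.1 -229.7   45. ] depth [ 601.  -229.9   44.6]
gear_top 0.75 [408.8 144.4] atz [348.7   7.   40. ] depth [343.9   4.4  33.5]
gear_top 0.71 [349.7 149.4] atz [457.5 -81.3  40. ] depth [456.3 -82.4  37.9]
gear_top 0.57 [381.9 172.4] atz [453.9  14.8  40. ] depth [453.3  14.4  38.9]
plate 0.63 [443.6 291. ] atz [583.9 281.4  50. ] depth [583.6 281.3  49.2]
granite 0.5 [371.1 271.2] atz [633.  146.9   0. ] depth [659.8 162.3  74. ]
bolster 0.93 [256.2 162.9] atz [ 621.8 -232.7    0. ] depth [ 638.7 -203.3   45.1]
```

View pics/top0.png

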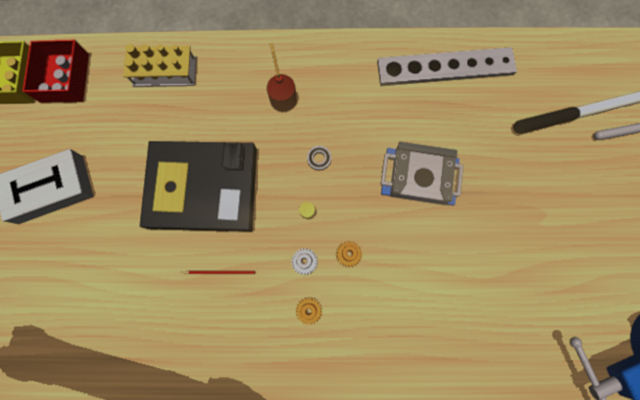

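View pics/scene0.png

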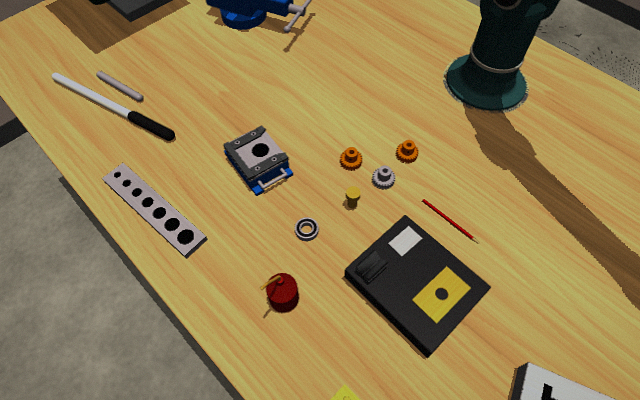

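The top picture shows the granite at (200,186) with the brass plate at (170,187), the spare plate at (229,204) and the V-block at (233,155). The bolster is at (422,173), with its mouth at the bottom. The steel gear is at (305,261), the orange look-alikes at (349,253) and (309,311), the punch at (307,210) and the bearing at (319,158). The scene picture agrees. Next I'll measure yaws and edges.

```bash
cat >> h.py <<'E'
from scipy.spatial.transform import Rotation as Rt
def plate_mask(p,roi):
    hsv=cv2.cvtColor(p["frame"],cv2.COLOR_RGB2HSV); m=cv2.inRange(hsv,(20,130,90),(35,255,255))>0
    z=np.zeros_like(m); a,b,c,d=roi; z[b:d,a:c]=m[b:d,a:c]; return z
def rect_of(p,mask,z):
    c=max(cv2.findContours(mask.astype(np.uint8),cv2.RETR_EXTERNAL,cv2.CHAIN_APPROX_NONE)[0],key=cv2.contourArea)[:,0]
    w=np.array([at_z(p,q,z)[:2] for q in c],np.float32); r=cv2.minAreaRect(w); return r,cv2.boxPoints(r)
def tool():
    o=get_obs(); R=Rt.from_euler("xyz",o["orientation"],degrees=True).as_matrix(); print("toolx",R[:,0].round(3),"tooly",R[:,1].round(3), "jaw yaw",np.degrees(np.arctan2(R[1,1],R[0,1])).round(2))
E
python3 - <<'E'
from h import *
np.set_printoptions(suppress=True,precision=1)
tool()
for n,roi in [("top",(145,155,195,220)),("scene",(400,255,480,330))]:
    p=camera(n)
    r,b=rect_of(p,plate_mask(p,roi),53); print(n,"plate",r,b.tolist())
    for l,z in [("granite",50)]:
        m=outline_of(l,p)[0]["pixels"]; c=cloud(p,m); c=c[abs(c[:,2]-51)<4]; print(l,cv2.minAreaRect(c[:,:2].astype(np.float32)),cv2.boxPoints(cv2.minAreaRect(c[:,:2].astype(np.float32))).tolist(), np.median(c[:,2]))
    m=outline_of("bolster",p)[0]["pixels"]; c=cloud(p,m); c=c[(c[:,2]>38)&(c[:,2]<60)]; rr=cv2.minAreaRect(c[:,:2].astype(np.float32)); print("bolster",rr,cv2.boxPoints(rr).tolist())
    # dark through-hole of bolster and bright bed / gear hub
    g=cv2.cvtColor(p["frame"],cv2.COLOR_RGB2GRAY)
    save(p,n+"_b.png",(375,135,475,215) if n=="top" else (210,115,310,205),6)
    if n=="top": save(p,"gear.png",(280,240,330,285),8)
E
```

```text
toolx [ 0.  0. -1.] tooly [0.3 0.9 0. ] jaw yaw 69.84
top plate ((593.5639038085938, 281.28680419921875), (61.62320327758789, 101.4693832397461), 87.06676483154297) [[541.3189697265625, 253.11178588867188], [642.6553955078125, 247.91934204101562], [645.808837890625, 309.4618225097656], [544.472412109375, 314.6542663574219]]
granite ((599.5670166015625, 228.26480102539062), (219.6479034423828, 178.797119140625), 88.1807861328125) [[506.72705078125, 121.33424377441406], [685.43408203125, 115.65815734863281], [692.406982421875, 335.19537353515625], [513.699951171875, 340.8714599609375]] 50.16718642601927
bolster ((620.677734375, -228.2465057373047), (119.59358215332031, 107.44163513183594), 80.60807037353516) [[557.9190063476562, -278.4751892089844], [663.9203491210938, -296.0082702636719], [683.4364624023438, -178.017822265625], [577.4351196289062, -160.4847412109375]]
scene plate ((591.7931518554688, 281.13641357421875), (60.59843444824219, 101.0933609008789), 87.331787109375) [[539.8907470703125, 253.2230987548828], [640.87451171875, 248.51698303222656], [643.695556640625, 309.04974365234375], [542.7117919921875, 313.755859375]]
granite ((598.698486328125, 228.66929626464844), (219.25498962402344, 180.9366912841797), 88.60384368896484) [[505.5859069824219, 121.27861785888672], [686.4688720703125, 116.87007904052734], [691.81103515625, 336.0599670410156], [510.9281005859375, 340.468505859375]] 49.70709537453973
bolster ((619.63427734375, -227.16778564453125), (119.505615234375, 105.8769302368164), 80.39250946044922) [[557.4656982421875, -277.2471923828125], [661.857666015625, -294.9178161621094], [681.8028564453125, -177.08837890625], [577.410888671875, -159.41775512695312]]
```

View pics/top_b.png

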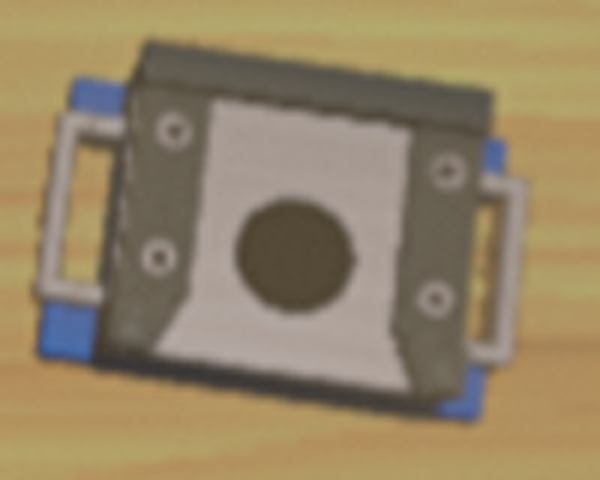

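>>> carry_out(
  moves=[8.9,-6.6,0,2.9,30,8.9,-6.6,0,2.9,30,8.9,-6.6,0,2.9,30,8.9,-6.6,0,2.9,30,8.9,-6.6,0,2.9,30,8.9,-6.6,0,2.9,30,8.9,-6.6,0,2.9,30,8.9,-6.6,0,2.9,30],
)

```text
clock: 2.27
ee_pos: [453.7, 438.8, 231.4]
orientation: [-33.7, 89.7, -37.1]
wrist_force: [-0.5, -1.1, -0.7]
opening: 0.352
```

>>> carry_out(
  moves=[8.9,-6.64,0,0,30,8.9,-6.64,0,0,30,8.9,-6.64,0,0,30,8.9,-6.64,0,0,30,8.9,-6.64,-1,0,30,8.9,-6.64,-3,0,30,8.9,-6.64,-5,0,30,8.9,-6.64,-5,0,30],
)

```text
clock: 2.93
ee_pos: [667.0, 280.9, 117.6]
orientation: [20.2, 89.8, 17.3]
wrist_force: [-0.3, -0.1, -0.8]
opening: 0.352
```

Run:
```python
from h import *
st(); tool()
```

```text
t 2.9333 tcp [667.  280.9 117.6] rpy [20.2 89.8 17.3] F [-0.3 -0.1 -0.8] op 0.352
toolx [ 0.003  0.001 -1.   ] tooly [0.05  0.999 0.001] jaw yaw 87.12
```

>>> carry_out(
  moves=[0,0,-1,0,30,0,0,-1.7,0,30,0,0,-1.8,0,30,0,0,-1.8,0,30,0,0,-1.8,0,30],
)

```text
clock: 3.35
ee_pos: [665.3, 283.3, 74.1]
orientation: [36.4, 89.9, 33.7]
wrist_force: [0.6, 0.6, 0.5]
opening: 0.35
```

>>> carry_out(
  moves=[0,0,-0.1,0,30,0,0,-0.2,0,30,0,0,-0.3,0,30,0,0,-0.3,0,30,0,0,-0.3,0,30],
)

```text
clock: 3.77
ee_pos: [664.8, 282.4, 65.6]
orientation: [36.4, 90.0, 33.7]
wrist_force: [-0.3, 0.3, -0.4]
opening: 0.347
```

>>> carry_out(
  moves=[0,-0.1,-0.3,0,30,0,-0.1,-0.46,0,30,0,-0.1,-0.46,0,30,0,-0.1,-0.46,0,30],
)

```text
clock: 4.1
ee_pos: [664.4, 279.5, 53.0]
orientation: [-151.7, 89.9, -154.5]
wrist_force: [-0.9, -0.2, -0.1]
opening: 0.348
```

>>> carry_out(
  moves=[0,0,-0.04,0,30,0,0,-0.08,0,30,0,0,-0.08,0,30,0,0,-0.08,0,30],
)

```text
clock: 4.43
ee_pos: [664.8, 279.9, 51.9]
orientation: [42.7, 90.0, 40.0]
wrist_force: [0.1, 0.3, 0.2]
opening: 0.354
```

Run:
```python
from h import *
st(); tool()
p=camera("scene"); save(p,"push.png",(390,210,520,340),5)
```

```text
t 4.4333 tcp [664.8 279.9  51.9] rpy [42.7 90.  40. ] F [0.1 0.3 0.2] op 0.354
toolx [ 0.  0. -1.] tooly [0.048 0.999 0.   ] jaw yaw 87.24
```

View pics/push.png

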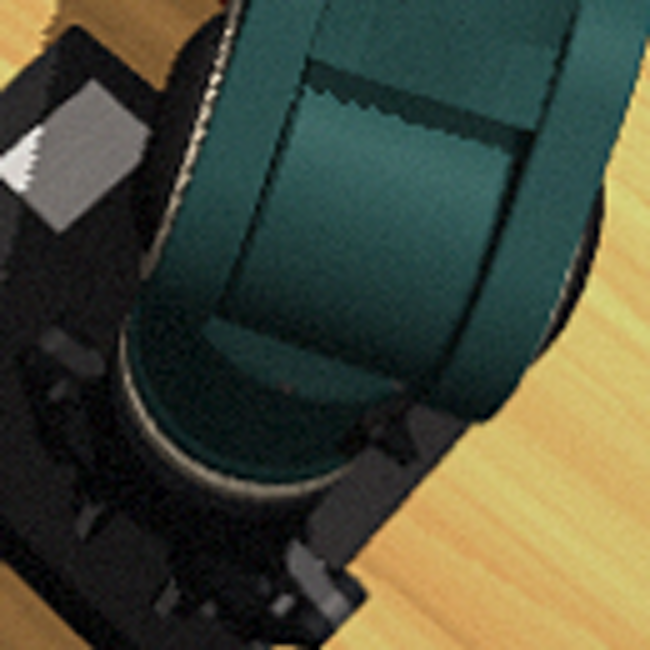

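The arm hides the plate and fingertips in this view. I'll feel downwards for the granite instead.

>>> carry_out(
  moves=[0,0,-0.06,0,30,0,0,-0.12,0,30,0,0,-0.12,0,30,0,0,-0.12,0,30],
)

```text
clock: 4.82
ee_pos: [665.1, 280.0, 49.7]
orientation: [30.4, 90.0, 27.6]
wrist_force: [-1.4, -0.8, 5.2]
opening: 0.35
```

>>> carry_out(
  moves=[0,0,-0.06,0,30,0,0,-0.1,0,30,0,0,-0.1,0,30,0,0,-0.1,0,30],
)

```text
clock: 5.15
ee_pos: [665.1, 280.0, 49.7]
orientation: [43.6, 90.0, 40.8]
wrist_force: [-5.9, -3.9, 17.8]
opening: 0.351
```

>>> carry_out(
  moves=[0,0,0.18,0,30,0,0,0.18,0,30,-0.2,0.01,0.18,0,30,-0.35,0.02,0.18,0,30,-0.5,0.02,0.18,0,30,-0.65,0.03,0.18,0,30,-0.8,0.04,0.18,0,30,-0.8,0.04,0.18,0,30],
)

```text
clock: 5.82
ee_pos: [643.6, 281.1, 50.6]
orientation: [-173.5, 89.9, -176.2]
wrist_force: [1.0, -0.1, -0.3]
opening: 0.35
```

>>> carry_out(
  moves=[-0.2,0.01,0,0,30,-0.4,0.02,0,0,30,-0.6,0.03,0,0,30,-0.8,0.04,0,0,30,-1.0,0.05,0,0,30,-1.15,0.06,0,0,30,-1.2,0.06,0,0,30,-1.2,0.06,0,0,30],
)

```text
clock: 6.48
ee_pos: [614.3, 282.5, 50.9]
orientation: [179.0, 90.0, 176.3]
wrist_force: [-0.0, -0.4, 0.6]
opening: 0.355
```

Run:
```python
from h import *
st(); tool()
p=camera("top"); save(p,"push2.png",(100,110,260,240),4)
```

```text
t 6.4833 tcp [614.3 282.5  50.9] rpy [179.   90.  176.3] F [-0.  -0.4  0.6] op 0.355
toolx [-0.  0. -1.] tooly [0.048 0.999 0.   ] jaw yaw 87.26
```

View pics/push2.png

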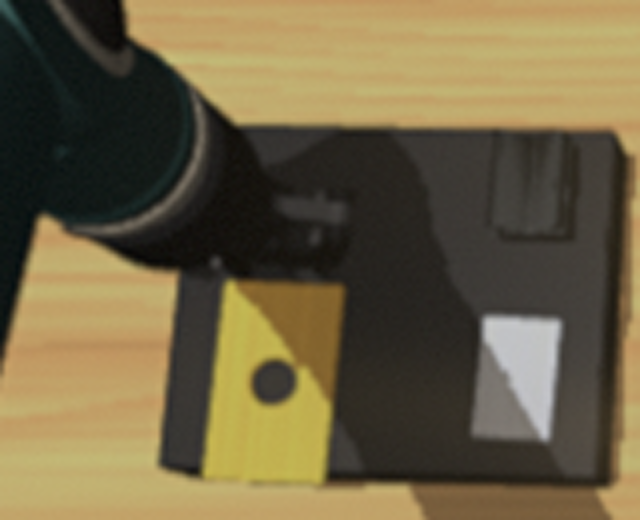

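The plate moved straight, with its hole at (168,205) and its front edge just past the granite edge. About 27 mm more to go.

>>> carry_out(
  moves=[-0.2,0.01,0,0,30,-0.4,0.02,0,0,30,-0.6,0.03,0,0,30,-0.8,0.04,0,0,30,-0.95,0.05,0,0,30,-1.05,0.05,0,0,30,-1.08,0.05,0,0,30,-1.08,0.05,0,0,30],
)

```text
clock: 7.2
ee_pos: [587.5, 283.7, 50.8]
orientation: [-170.5, 90.0, -173.3]
wrist_force: [-0.1, 0.3, 0.8]
opening: 0.354
```

>>> carry_out(
  moves=[0.4,0,0,0,30,0.4,0,1.5,0,30,0.4,0,3,0,30,-1,3,4,0,50,-2,6,4,0,75,-4,6,4,0,75,-5,6,4,0,75,-6,6,4,0,75],
)

```text
clock: 7.87
ee_pos: [461.9, 427.1, 150.1]
orientation: [59.5, 89.9, 56.7]
wrist_force: [-0.6, 0.1, 0.2]
opening: 0.88
```

Run:
```python
from h import *
np.set_printoptions(suppress=True,precision=1)
st(); tool()
for n,roi in [("top",(140,150,200,260)),("scene",(420,220,520,340))]:
    p=camera(n)
    m=plate_mask(p,roi); r,b=rect_of(p,m,53); print(n,m.sum(),r,b.tolist())
    save(p,n+"_oh.png",(120,130,260,260) if n=="top" else (380,200,520,330),4)
```

```text
t 7.8667 tcp [461.9 427.1 150.1] rpy [59.5 89.9 56.7] F [-0.6  0.1  0.2] op 0.88
toolx [ 0.  0. -1.] tooly [0. 1. 0.] jaw yaw 87.27
top 1486 ((528.4699096679688, 284.52569580078125), (63.429237365722656, 102.43003845214844), 86.88434600830078) [[475.6068420410156, 255.64158630371094], [577.885498046875, 250.07432556152344], [581.3330078125, 313.4097900390625], [479.0543212890625, 318.97705078125]]
scene 2605 ((524.0288696289062, 241.21682739257812), (170.64222717285156, 103.37521362304688), 86.84213256835938) [[467.7196350097656, 158.8726043701172], [570.9378662109375, 153.1779327392578], [580.338134765625, 323.56103515625], [477.119873046875, 329.2557373046875]]
```

>>> carry_out(
  moves=[0,0,0,0,75,0,0,0,0,75],
)

```text
clock: 8.13
ee_pos: [463.6, 423.8, 149.9]
orientation: [-8.1, 89.9, -10.9]
wrist_force: [0.8, -0.9, 0.5]
opening: 0.875
```

View pics/top_oh.png

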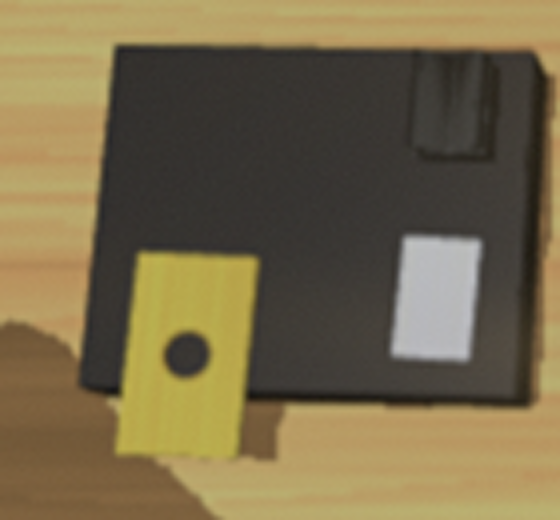

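The plate lies straight, with its front end about 33 mm out over the edge and its hole at crop (187,354). I'll straddle the overhanging end.

>>> carry_out(
  moves=[0.88,-5.49,0,0,75,0.88,-5.49,0,0,75,0.88,-5.49,0,0,75,0.88,-5.49,0,0,75,0.88,-5.49,-1,0,75,0.88,-5.49,-2,0,75,0.88,-5.49,-2,0,75,0.88,-5.49,-2,0,75],
)

```text
clock: 8.8
ee_pos: [484.8, 285.3, 98.9]
orientation: [-130.7, 89.8, -133.6]
wrist_force: [0.6, 1.1, -0.1]
opening: 0.878
```

>>> carry_out(
  moves=[0.04,0.05,-0.8,0,75,0.04,0.05,-1.6,0,75,0.04,0.05,-2.2,0,75,0.04,0.05,-2.6,0,75,0.04,0.05,-2.6,0,75,0.04,0.05,-2.6,0,75],
)

```text
clock: 9.3
ee_pos: [485.9, 288.5, 35.4]
orientation: [27.5, 90.0, 24.8]
wrist_force: [0.5, 0.2, 0.5]
opening: 0.875
```

>>> carry_out(
  moves=[0,0,0,0,66,0,0,0,0,62,0,0,0,0,58,0,0,0,0,50,0,0,0,0,50,0,0,0,0,50,0,0,0,0,50,0,0,0,0,50],
)

```text
clock: 9.97
ee_pos: [486.1, 288.7, 36.1]
orientation: [34.4, 89.9, 31.6]
wrist_force: [0.0, -0.8, 6.3]
opening: 0.675
```

Run:
```python
from h import *
np.set_printoptions(suppress=True,precision=1)
st()
p=camera("scene"); q=camera("top")
a=p["frame"][210:340,400:530]; b=q["frame"][150:280,130:260]
f=np.hstack([a,b])[:,:,::-1]; cv2.imwrite("pics/grip.png",cv2.resize(f,None,fx=3,fy=3,interpolation=cv2.INTER_CUBIC))
c=cloud(p,plate_mask(p,(430,210,520,340))); c=c[c[:,2]>40]; print(len(c), np.percentile(c,[2,50,98],axis=0)); 
A=np.c_[c[:,:2]-c[:,:2].mean(0),np.ones(len(c))]; print(np.linalg.lstsq(A,c[:,2],rcond=None)[0].round(3))
```

```text
t 9.9667 tcp [486.1 288.7  36.1] rpy [34.4 89.9 31.6] F [ 0.  -0.8  6.3] op 0.675
576 [[486.7 255.2  49.3]
 [558.9 294.7  53.8]
 [577.7 326.9  96.8]]
[-0.1  0.1 55.4]
```

View pics/grip.png

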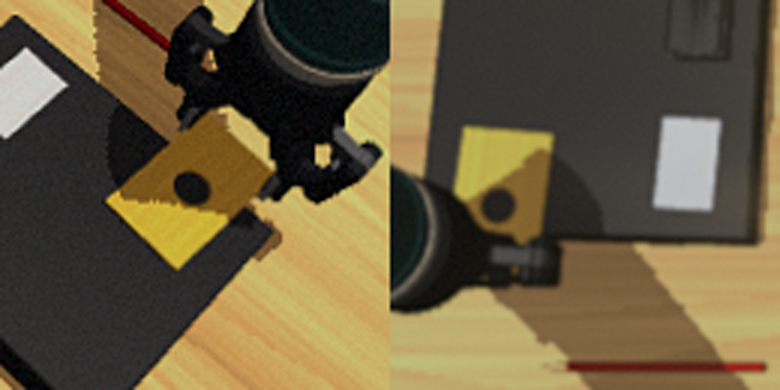

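The fingers hold the overhanging end on both side edges, with the plate flat and its hole visible at crop (190,187). Lift and check.

>>> carry_out(
  moves=[0,0,0.15,0,50,0,0,0.4,0,50,0,0,0.8,0,50,-0.3,0,1.4,0,50,-0.6,0,2,0,50,-1,0,2.5,0,50,-1,0,2.5,0,50,-1,0,2.5,0,50],
)

```text
clock: 10.73
ee_pos: [460.5, 288.7, 98.3]
orientation: [40.4, 89.9, 37.7]
wrist_force: [0.4, -1.1, -0.7]
opening: 0.666
```

```bash
cat >> h.py <<'E'
def tilt(p,roi):
    c=cloud(p,plate_mask(p,roi)); m=np.median(c,0); c=c[abs(c[:,2]-m[2])<20]; 
    A=np.c_[c[:,:2]-c[:,:2].mean(0),np.ones(len(c))]
    for _ in range(4):
        s=np.linalg.lstsq(A,c[:,2],rcond=None)[0]; k=abs(A@s-c[:,2])<4; A,c=A[k],c[k]
    lo,hi=np.percentile(c,2,0),np.percentile(c,98,0)
    print(len(c),"mean",c.mean(0).round(1),"slopes",s[:2].round(3),lo.round(1),hi.round(1)); return c
E
python3 - <<'E'
from h import *
st(); tool()
p=camera("scene"); save(p,"lift.png",(400,180,540,330),4)
tilt(p,(420,190,530,330))
q=camera("top"); tilt(q,(130,150,200,260))
E
```

```text
t 10.7333 tcp [460.5 288.7  98.3] rpy [40.4 89.9 37.7] F [ 0.4 -1.1 -0.7] op 0.666
toolx [ 0.002  0.001 -1.   ] tooly [0.047 0.999 0.001] jaw yaw 87.28
1516 mean [ 4.732e+02  3.300e+02 -1.000e-01] slopes [-0.001  0.001] [326.  117.3  -3.1] [594.1 427.2   2.8]
558 mean [533.6 290.2 112.6] slopes [-0.034 -0.003] [504.  254.  109.8] [552.3 313.1 115.5]
```

View pics/lift.png

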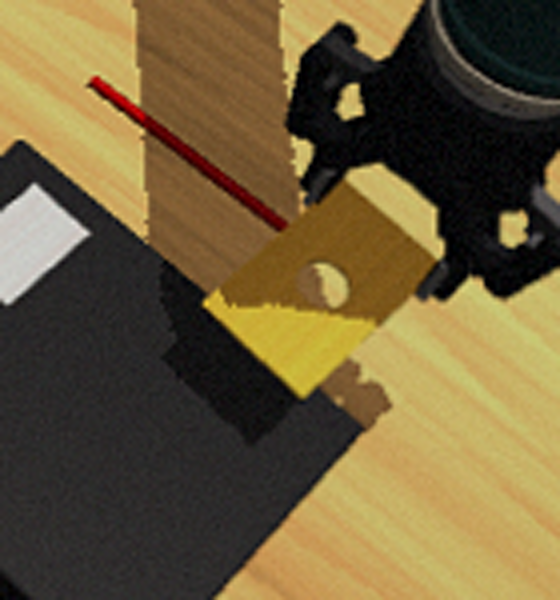

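The plate is lifted clean of the granite and held nearly flat, drooping about 2°. Carry it to just before the mouth.

>>> carry_out(
  moves=[0,-0.7,0,0,50,0,-1.7,0,-0.2,50,0,-2.9,0,-0.4,50,0,-4.2,0,-0.6,50,0.05,-5.5,0,-0.8,50,0.05,-6.8,0,-1.0,50,0.05,-8.1,0,-1.13,50,0.05,-9.4,0,-1.13,50],
)

```text
clock: 11.5
ee_pos: [461.2, 51.3, 96.5]
orientation: [-142.5, 89.9, -152.0]
wrist_force: [0.5, -0.3, -0.9]
opening: 0.67
```

>>> carry_out(
  moves=[0,-1.3,0,0,50,0,-2.6,0,0,50,0,-3.9,0,0,50,0,-5.2,0,0,50,0,-6.5,0,0,50,0,-7.6,0,0,50,0,-8.3,0,0,50,0,-8.6,0,0,50],
)

```text
clock: 12.17
ee_pos: [460.8, -165.5, 96.6]
orientation: [-116.4, 89.9, -126.3]
wrist_force: [0.3, 0.1, -1.5]
opening: 0.67
```

>>> carry_out(
  moves=[0,-0.8,0,0,50,0,-1.2,0,0,50,0,-1.4,0,0,50,0,-1.4,0,0,50,0,-1.4,0,0,50],
)

```text
clock: 12.58
ee_pos: [461.4, -195.8, 97.0]
orientation: [138.2, 89.9, 128.7]
wrist_force: [0.2, 0.4, -1.3]
opening: 0.67
```

Run:
```python
from h import *
st(); tool()
q=camera("top"); p=camera("scene")
a=q["frame"][130:260,360:490]; b=p["frame"][90:220,210:340]
cv2.imwrite("pics/appr.png",cv2.resize(np.hstack([a,b])[:,:,::-1],None,fx=3,fy=3,interpolation=cv2.INTER_CUBIC))
c=tilt(q,(360,170,480,260)); r=cv2.minAreaRect(c[:,:2].astype(np.float32)); print(r,cv2.boxPoints(r).round(1).tolist())
c=tilt(p,(230,90,330,170))
```

```text
t 12.5833 tcp [ 461.4 -195.8   97. ] rpy [138.2  89.9 128.7] F [ 0.2  0.4 -1.3] op 0.67
toolx [-0.001  0.001 -1.   ] tooly [0.165 0.986 0.001] jaw yaw 80.5
285 mean [ 542.7 -201.1  111.6] slopes [-0.018  0.005] [ 528.5 -223.7  108.7] [ 554.5 -179.7  114.3]
((538.6974487304688, -201.90731811523438), (44.62533187866211, 31.297330856323242), 79.9776611328125) [[519.4000244140625, -221.1999969482422], [550.2000122070312, -226.60000610351562], [558.0, -182.6999969482422], [527.2000122070312, -177.1999969482422]]
1448 mean [ 506.7 -310.6   -0. ] slopes [-0.002 -0.001] [ 398.5 -443.2   -3. ] [ 599.6 -112.7    3. ]
```

View pics/appr.png

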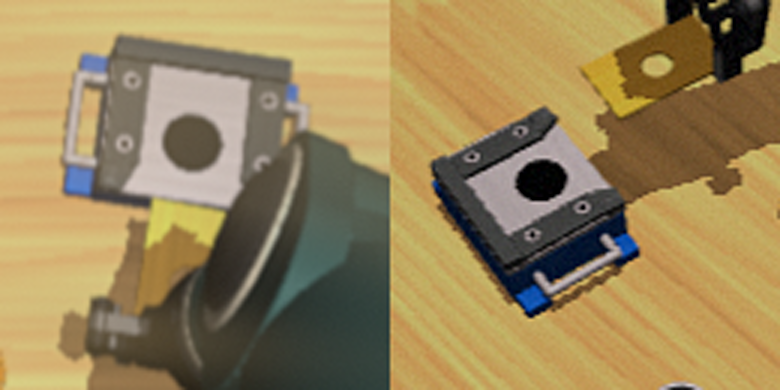

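>>> carry_out(
  moves=[0,-0.23,-0.6,0,50,0,-0.23,-1.2,0,50,0,-0.23,-1.8,0,50,0,-0.23,-2.2,0,50,0,-0.23,-2.4,0,50,0,-0.23,-2.4,0,50,0,-0.23,-2.4,0,50],
)

```text
clock: 13.27
ee_pos: [461.7, -202.2, 37.4]
orientation: [49.2, 90.0, 39.7]
wrist_force: [0.1, 0.1, -2.1]
opening: 0.673
```

Run:
```python
from h import *
st()
q=camera("top"); c=tilt(q,(360,170,480,260)); r=cv2.minAreaRect(c[:,:2].astype(np.float32)); print(cv2.boxPoints(r).round(1).tolist())
```

```text
t 13.2667 tcp [ 461.7 -202.2   37.4] rpy [49.2 90.  39.7] F [ 0.1  0.1 -2.1] op 0.673
234 mean [ 543.4 -206.8   52.2] slopes [-0.029  0.002] [ 528.5 -229.6   49.3] [ 556.2 -186.    55. ]
[[521.0, -226.6999969482422], [550.5999755859375, -232.1999969482422], [558.5999755859375, -189.39999389648438], [529.0, -183.8000030517578]]
```

>>> carry_out(
  moves=[0.25,-0.04,0,0,50,0.5,-0.08,0,0,50,0.75,-0.13,0,0,50,1.0,-0.17,0,0,50,1.25,-0.21,0,0,50,1.45,-0.24,0,0,50,1.58,-0.265,0,0,50,1.58,-0.265,0,0,50],
)

```text
clock: 13.98
ee_pos: [501.8, -209.2, 37.2]
orientation: [-10.1, 90.0, -19.6]
wrist_force: [-0.5, 0.2, -1.9]
opening: 0.668
```

Run:
```python
from h import *
st()
p=camera("scene"); save(p,"ins.png",(215,95,315,195),6)
```

```text
t 13.9833 tcp [ 501.8 -209.2   37.2] rpy [-10.1  90.  -19.6] F [-0.5  0.2 -1.9] op 0.668
```

View pics/ins.png

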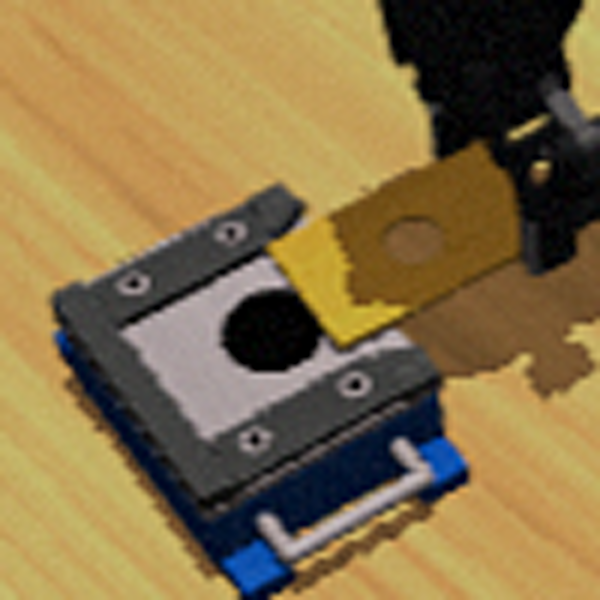

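The plate is entering the channel between both guides, with its far corners at crop (268,245) and (345,345). It is still a few mm above the bed. Continue.

>>> carry_out(
  moves=[0.3,-0.04,0,0,50,0.6,-0.09,0,0,50,0.9,-0.13,0,0,50,1.2,-0.18,0,0,50,1.5,-0.23,0,0,50,1.75,-0.27,0,0,50,1.88,-0.29,0,0,50,1.88,-0.29,0,0,50],
)

```text
clock: 14.7
ee_pos: [548.8, -216.4, 37.2]
orientation: [-5.6, 90.0, -15.1]
wrist_force: [-0.9, -0.7, -1.1]
opening: 0.671
```

>>> carry_out(
  moves=[0,0,-0.05,0,50,0,0,-0.1,0,50,0,0,-0.12,0,50,0,0,-0.12,0,50],
)

```text
clock: 15.03
ee_pos: [547.5, -216.3, 34.1]
orientation: [167.3, 90.0, 157.8]
wrist_force: [0.2, 0.3, -1.5]
opening: 0.669
```

>>> carry_out(
  moves=[0,0,-0.04,0,50,0,0,-0.08,0,50,0,0,-0.08,0,50,0,0,-0.08,0,50],
)

```text
clock: 15.37
ee_pos: [547.9, -216.4, 32.3]
orientation: [16.6, 90.0, 7.1]
wrist_force: [-0.6, -0.5, -1.1]
opening: 0.672
```

Run:
```python
from h import *
st()
p=camera("scene"); c=tilt(p,(225,95,310,180))
q=camera("top"); c=tilt(q,(360,150,480,240))
m=plate_mask(p,(225,120,310,180)); print(m.sum(),outline_of("plate",p)[0]["location"])
for o in landmark_of("plate_hole",p)[:3]+landmark_of("plate_front",p)[:1]: print(o["p"],at_z(p,o["location"],48))
```

```text
t 15.3667 tcp [ 547.9 -216.4   32.3] rpy [16.6 90.   7.1] F [-0.6 -0.5 -1.1] op 0.672
940 mean [ 5.246e+02 -3.187e+02 -1.000e-01] slopes [ 0.    -0.001] [ 401.  -439.5   -3.2] [ 689.2 -128.7    3. ]
147 mean [ 630.2 -216.1   48.3] slopes [-0.006  0.007] [ 616.1 -233.2   45.7] [ 641.1 -201.9   51.2]
621 [264.9, 147.2]
0.73 [ 586.52602773 -224.63878614   48.        ]
0.79 [ 538.67977648 -209.18666847   48.        ]
```

>>> carry_out(
  moves=[0,0,0,0,58,0,0,0,0,60,0,0,0,0,62,0,0,0,0,66,0,0,0,0,72,0,0,0,0,74,0,0,0,0,74,0,0,0,0,74],
)

```text
clock: 16.28
ee_pos: [548.0, -216.4, 32.3]
orientation: [4.8, 90.0, -4.8]
wrist_force: [1.5, 0.6, -0.3]
opening: 0.871
```

>>> carry_out(
  moves=[0,0,0.6,0,74,0,0,1.6,0,74,0,0,2.2,0,74,-0.7,0.12,2.2,0,60,-1.3,0.21,2.2,0,30,-1.3,0.21,2.2,0,30,-1.3,0.21,2.2,0,30,-1.3,0.21,2.2,0,30],
)

```text
clock: 16.95
ee_pos: [516.4, -211.2, 87.5]
orientation: [-3.1, 89.9, -12.6]
wrist_force: [-0.1, 0.6, 1.1]
opening: 0.351
```

Run:
```python
from h import *
np.set_printoptions(suppress=True,precision=1)
st()
p=camera("scene")
for o in landmark_of("plate_hole",p)[:2]+landmark_of("plate_front",p)[:2]: print(round(o["p"],2),at_z(p,o["location"],48))
m=outline_of("plate",p)[0]["pixels"]; r,b=rect_of(p,m,48); print(r,b.round(1).tolist()); c=cloud(p,m); print(np.percentile(c,[5,50,95],axis=0))
```

```text
t 16.95 tcp [ 516.4 -211.2   87.5] rpy [ -3.1  89.9 -12.6] F [-0.1  0.6  1.1] op 0.351
0.69 [ 591.5 -222.5   48. ]
0.57 [451.3  14.9  48. ]
0.79 [ 535.4 -216.7   48. ]
((589.4880981445312, -223.2213592529297), (60.276695251464844, 96.943603515625), 78.87496948242188) [[536.0999755859375, -243.39999389648438], [631.2000122070312, -262.1000061035156], [642.9000244140625, -203.0], [547.7000122070312, -184.3000030517578]]
[[ 547.6 -252.6   45.4]
 [ 592.3 -222.3   47.9]
 [ 633.1 -194.    50.2]]
```

>>> carry_out(
  moves=[0,0,-1,0,30,0,0,-1.8,0,30,0,0,-2,0,30,0,0,-2,0,30,0.3,-0.05,-2,0,30,0.5,-0.08,-2,0,30,0.5,-0.08,-2,0,30],
)

```text
clock: 17.73
ee_pos: [530.6, -213.6, 38.7]
orientation: [-7.3, 89.8, -16.8]
wrist_force: [0.0, 0.2, 0.3]
opening: 0.349
```

>>> carry_out(
  moves=[0.12,-0.02,0,0,30,0.24,-0.04,0,0,30,0.36,-0.06,0,0,30,0.48,-0.08,0,0,30,0.6,-0.1,0,0,30,0.68,-0.11,0,0,30,0.72,-0.12,0,0,30,0.72,-0.12,0,0,30],
)

```text
clock: 18.4
ee_pos: [546.2, -216.1, 37.2]
orientation: [-12.4, 90.0, -21.9]
wrist_force: [-0.2, 1.3, 0.4]
opening: 0.348
```

>>> carry_out(
  moves=[0.04,-0.007,0,0,30,0.08,-0.013,0,0,30,0.12,-0.02,0,0,30,0.12,-0.02,0,0,30],
)

```text
clock: 18.73
ee_pos: [548.0, -216.5, 37.0]
orientation: [173.3, 89.9, 163.8]
wrist_force: [-2.3, 0.3, 0.2]
opening: 0.352
```

Contact is beginning. I'll press a little more.

>>> carry_out(
  moves=[0.04,-0.007,0,0,30,0.06,-0.01,0,0,30,0.06,-0.01,0,0,30,0.06,-0.01,0,0,30],
)

```text
clock: 19.07
ee_pos: [548.1, -216.5, 36.7]
orientation: [172.3, 89.7, 162.7]
wrist_force: [-6.8, 0.1, 2.9]
opening: 0.355
```

>>> carry_out(
  moves=[0.04,-0.007,0,0,30,0.06,-0.01,0,0,30,0.06,-0.01,0,0,30,0.06,-0.01,0,0,30],
)

```text
clock: 19.4
ee_pos: [548.2, -216.5, 36.4]
orientation: [172.6, 89.6, 163.0]
wrist_force: [-8.6, 1.3, 3.7]
opening: 0.348
```

>>> carry_out(
  moves=[-0.4,0.06,0,0,30,-1,0.16,0,0,30,-1.5,0.5,1.5,0,40,-2.5,1.5,3,0,45,-3.5,2.6,3.5,0,45,-3.9,3.8,3.5,0,45,-3.9,5,3.5,0,45,-3.9,5,3.5,0,45],
)

```text
clock: 20.07
ee_pos: [454.5, -86.2, 125.7]
orientation: [53.4, 89.8, 44.2]
wrist_force: [0.5, 0.2, -0.7]
opening: 0.527
```

Run:
```python
from h import *
np.set_printoptions(suppress=True,precision=1)
st(); tool()
for n in ["top","scene"]:
    p=camera(n)
    m=outline_of("plate",p); 
    for o in m[:3]:
        r,b=rect_of(p,o["pixels"],48); print(n,round(o["p"],2),"plate",r,b.round(1).tolist())
    # hole by dark pixels inside
    for o in landmark_of("plate_hole",p)[:3]: print("hole",round(o["p"],2),np.round(o["location"],1),at_z(p,o["location"],48))
    for o in landmark_of("gear_top",p)[:3]: print("gt",round(o["p"],2),np.round(o["location"],1),at_z(p,o["location"],40))
    for o in outline_of("gear",p)[:3]:
        c=cloud(p,o["pixels"]); t=c[c[:,2]>35]; print("gear",np.round(o["location"]),len(t),t.mean(0) if len(t) else 0, (np.percentile(t,3,0)+np.percentile(t,97,0))/2 if len(t) else 0)
    if n=="scene":
        a=p["frame"][95:195,215:315]; b=p["frame"][125:225,335:435]
        cv2.imwrite("pics/home.png",cv2.resize(np.hstack([a,b])[:,:,::-1],None,fx=4,fy=4,interpolation=cv2.INTER_CUBIC))
```

```text
t 20.0667 tcp [454.5 -86.2 125.7] rpy [53.4 89.8 44.2] F [ 0.5  0.2 -0.7] op 0.527
toolx [ 0.  0. -1.] tooly [0.2 1.  0. ] jaw yaw 80.89
top 0.68 plate ((616.1369018554688, -227.1631622314453), (64.2061996459961, 90.04426574707031), 81.0561752319336) [[566.7000122070312, -251.89999389648438], [655.5999755859375, -265.8999938964844], [665.5999755859375, -202.39999389648438], [576.7000122070312, -188.5]]
hole 0.89 [424.1 176.4] [ 611.1 -226.4   48. ]
gt 0.88 [307.1 312.1] [348.7   7.8  40. ]
gt 0.66 [303.9 261.8] [443.8  14.   40. ]
gear [307. 307.] 163 [350.6   6.1  39.9] [350.7   6.1  39.6]
gear [307. 263.] 146 [446.2  14.9  40.3] [446.3  14.8  40.3]
scene 0.85 plate ((608.3008422851562, -225.05685424804688), (63.85577392578125, 97.37342071533203), 83.74615478515625) [[556.4000244140625, -251.5], [653.2000122070312, -262.1000061035156], [660.2000122070312, -198.60000610351562], [563.4000244140625, -188.0]]
hole 0.64 [307.5 231.9] [678.6   7.4  48. ]
hole 0.63 [412.4 286.8] [618.4 233.9  48. ]
hole 0.57 [257.3 149.3] [ 612.8 -229.4   48. ]
gt 0.96 [350.7 150.3] [457.8 -77.9  40. ]
gt 0.96 [405.7 144.4] [353.8   1.8  40. ]
gt 0.68 [387.  167.8] [436.2  14.7  40. ]
gear [351. 161.] 89 [462.2 -73.6  39.2] [461.9 -73.6  39.1]
gear [382. 180.] 109 [446.6  15.2  39.2] [445.9  14.7  38.8]
gear [406. 154.] 97 [350.2   7.1  39.1] [350.    7.2  39.1]
```

View pics/home.png

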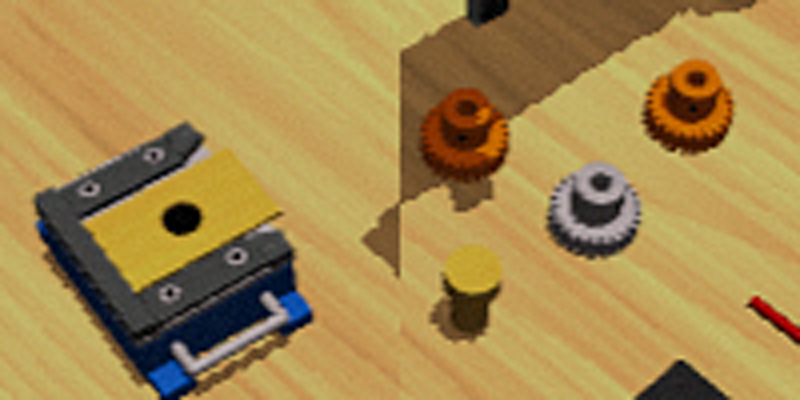

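The plate lies between the guides against the rear stop, hole at crop (183,218), front end standing out of the mouth. The steel gear is at crop (597,200). Now fetch the gear.

>>> carry_out(
  moves=[-0.33,1.5,0,0,45,-0.33,3,0,0,45,-0.33,4.05,0,0,45,-0.33,4.05,-1,0,45,-0.33,4.05,-1.5,0,45,-0.33,4.05,-1.5,0,45,-0.33,4.05,-1.5,0,45],
)

```text
clock: 21.15
ee_pos: [445.8, 8.7, 86.9]
orientation: [-156.7, 89.9, -166.3]
wrist_force: [-0.0, 0.0, 0.1]
opening: 0.524
```

Run:
```python
from h import *
np.set_printoptions(suppress=True,precision=2)
st()
for n,roi in [("top",(405,160,445,200)),("scene",(240,130,285,170))]:
    p=camera(n); a,b,c,d=roi
    pm=plate_mask(p,roi).astype(np.uint8)
    cs=cv2.findContours(pm[b:d,a:c],cv2.RETR_CCOMP,cv2.CHAIN_APPROX_NONE); 
    k=[x for x,h in zip(cs[0],cs[1][0]) if h[3]>=0 and cv2.contourArea(x)>20]
    for x in k:
        w=np.array([at_z(p,q+[a,b],48)[:2] for q in x[:,0]],np.float32); print(n,"hole",cv2.fitEllipse(w))
    r,bx=rect_of(p,cv2.morphologyEx(pm,cv2.MORPH_CLOSE,np.ones((3,3)))>0,48); print("plate",r)
```

```text
t 21.15 tcp [445.8   8.7  86.9] rpy [-156.7   89.9 -166.3] F [-0.   0.   0.1] op 0.524
top hole ((610.0219116210938, -225.438720703125), (25.00467872619629, 25.366727828979492), 46.30034637451172)
plate ((605.1443481445312, -224.29483032226562), (57.15666961669922, 89.73467254638672), 80.61387634277344)
scene hole ((608.061767578125, -225.1412811279297), (24.493764877319336, 27.185199737548828), 142.1670684814453)
plate ((604.3697509765625, -227.61148071289062), (79.72245788574219, 103.65174865722656), 80.26441192626953)
```

>>> carry_out(
  moves=[0.02,0.25,0,0,45,0.02,0.25,-0.8,0,45,0.02,0.25,-1.6,0,45,0.02,0.25,-2.2,0,45,0.02,0.25,-2.64,0,45,0.02,0.25,-2.64,0,45,0.02,0.25,-2.64,0,45],
)

```text
clock: 21.83
ee_pos: [446.9, 15.5, 21.5]
orientation: [135.4, 90.0, 125.8]
wrist_force: [-0.2, 0.3, 0.2]
opening: 0.525
```

Run:
```python
from h import *
st()
```

```text
t 21.8333 tcp [446.9  15.5  21.5] rpy [135.4  90.  125.8] F [-0.2  0.3  0.2] op 0.525
```

>>> carry_out(
  moves=[0,0,0,0,38,0,0,0,0,33,0,0,0,0,28,0,0,0,0,20,0,0,0,0,20,0,0,0,0,20,0,0,0,0,20],
)

```text
clock: 22.42
ee_pos: [447.5, 15.0, 22.6]
orientation: [7.0, 89.9, -2.6]
wrist_force: [-1.4, -3.0, 8.5]
opening: 0.325
```

>>> carry_out(
  moves=[0,0,0.2,0,20,0,0,0.8,0,20,0,0,1.6,0,20,0,0,2.4,0,20,0,0,3.2,0,20,0,0,3.6,0,20,0,0,3.6,0,20,0,0,3.6,0,20],
)

```text
clock: 23.08
ee_pos: [446.7, 15.6, 111.4]
orientation: [29.6, 89.9, 20.1]
wrist_force: [-0.1, -0.5, -3.5]
opening: 0.322
```

Run:
```python
from h import *
np.set_printoptions(suppress=True,precision=1)
st(); tool()
for n in ["scene","top"]:
    p=camera(n)
    for o in outline_of("gear",p)[:3]:
        c=cloud(p,o["pixels"]); print(n,np.round(o["location"]),o["p"],len(c),np.percentile(c,[3,50,97],axis=0).tolist())
```

```text
t 23.0833 tcp [446.7  15.6 111.4] rpy [29.6 89.9 20.1] F [-0.1 -0.5 -3.5] op 0.322
toolx [ 0.  0. -1.] tooly [0.2 1.  0. ] jaw yaw 80.47
scene [350. 162.] 0.89 423 [[439.46881155635634, -100.10204939720879, 0.38382022331244575], [467.1110273502152, -68.59992304679878, 16.84815984573129], [484.8940852623367, -50.340971594118095, 41.70321545265458]]
scene [383. 160.] 0.7 314 [[438.1138425821645, -1.7398125912102473, 90.53715884542821], [458.03191066542, 17.18599713304451, 104.53585383776186], [470.04252256819024, 41.83344230763711, 129.59595188953384]]
scene [409. 154.] 0.62 229 [[330.6812081412563, 7.840231769617819, -0.9997673954860375], [359.2190364231866, 19.921367162378374, 15.371227162956302], [436.64666034332413, 41.35275564300779, 102.84588021748901]]
top [348. 253.] 0.77 422 [[440.2507482338588, -97.08839663569907, -0.04076904982532728], [460.13554012535053, -75.55436073064789, 17.347429167826817], [482.0855041626865, -55.85091181413744, 42.32981543135177]]
```

>>> carry_out(
  moves=[0.5,-0.74,0,0,20,1.3,-1.92,0,0,20,2.2,-3.25,0,0,20,3.1,-4.6,0,0,20,4.0,-5.9,0,0,20,4.9,-7.25,0,0,20,5.7,-8.4,0,0,20,6.2,-9.2,0,0,20],
)

```text
clock: 23.95
ee_pos: [602.5, -218.6, 109.8]
orientation: [-104.6, 89.9, -114.3]
wrist_force: [-0.2, -1.1, -3.4]
opening: 0.325
```

>>> carry_out(
  moves=[0.2,-0.3,0,0,20,0.32,-0.44,0,0,20,0.32,-0.44,0,0,20,0.32,-0.44,0,0,20],
)

```text
clock: 24.28
ee_pos: [608.9, -223.7, 110.3]
orientation: [150.1, 89.8, 140.7]
wrist_force: [0.6, -0.2, -3.2]
opening: 0.321
```

Run:
```python
from h import *
st(); tool()
```

```text
t 24.2833 tcp [ 608.9 -223.7  110.3] rpy [150.1  89.8 140.7] F [ 0.6 -0.2 -3.2] op 0.321
toolx [-0.002  0.002 -1.   ] tooly [0.164 0.986 0.001] jaw yaw 80.54
```

>>> carry_out(
  moves=[0.03,-0.06,-0.4,0,20,0.03,-0.06,-0.8,0,20,0.03,-0.06,-1.1,0,20,0.03,-0.06,-1.3,0,20,0.03,-0.06,-1.36,0,20,0.03,-0.06,-1.36,0,20],
)

```text
clock: 24.78
ee_pos: [609.9, -226.8, 76.4]
orientation: [170.7, 89.9, 161.2]
wrist_force: [0.3, 0.1, -3.0]
opening: 0.326
```

Run:
```python
from h import *
np.set_printoptions(suppress=True,precision=1)
st()
for n in ["scene","top"]:
    p=camera(n)
    for o in outline_of("gear",p)[:4]:
        c=cloud(p,o["pixels"]); c=c[c[:,2]>40]
        if len(c)>50: print(n,np.round(o["location"]),o["p"],len(c),np.percentile(c,[3,50,97],axis=0).tolist())
```

```text
t 24.7833 tcp [ 609.9 -226.8   76.4] rpy [170.7  89.9 161.2] F [ 0.3  0.1 -3. ] op 0.326
scene [253. 148.] 0.65 275 [[589.318308665053, -242.0731465829668, 52.352914719702625], [619.1077527760651, -212.28443184126695, 68.88530770186208], [631.5442894705265, -199.97434331431344, 93.38564699057224]]
top [428. 179.] 0.85 355 [[584.7855784621065, -241.54112784658938, 60.738591689799975], [598.085439666285, -221.98529682042775, 71.8170621713507], [614.1292749936712, -200.83814991611663, 95.91085887987447]]
top [306. 310.] 0.61 81 [[339.6474489432459, -6.516226977967436, 40.026313497383896], [349.0146286684942, 5.999580825040418, 40.98391018509653], [363.0105336237551, 19.33558683012956, 43.58175132897022]]
top [348. 254.] 0.57 80 [[448.6845445622399, -85.80053557305851, 40.07674625488148], [460.24880368262507, -73.91464064807525, 41.0811716517872], [471.97374727148235, -62.199156458895, 44.0482393383217]]
```

>>> carry_out(
  moves=[0.02,0,-0.08,0,20,0.02,0,-0.14,0,20,0.02,0,-0.17,0,20,0.02,0,-0.17,0,20],
)

```text
clock: 25.32
ee_pos: [610.8, -227.0, 72.8]
orientation: [163.1, 90.0, 153.6]
wrist_force: [-0.5, 0.4, -3.4]
opening: 0.323
```

>>> carry_out(
  moves=[0,0,-0.03,0,20,0,0,-0.05,0,20,0,0,-0.05,0,20,0,0,-0.05,0,20],
)

```text
clock: 25.65
ee_pos: [610.9, -227.1, 71.8]
orientation: [93.8, 90.0, 84.2]
wrist_force: [-0.3, 0.2, -3.3]
opening: 0.323
```

>>> carry_out(
  moves=[0,0,-0.03,0,20,0,0,-0.04,0,20,0,0,-0.04,0,20,0,0,-0.04,0,20],
)

```text
clock: 25.98
ee_pos: [611.0, -227.1, 70.8]
orientation: [6.1, 90.0, -3.5]
wrist_force: [-0.4, 0.1, -2.3]
opening: 0.325
```

>>> carry_out(
  moves=[0,0,-0.02,0,20,0,0,-0.04,0,20,0,0,-0.04,0,20,0,0,-0.04,0,20],
)

```text
clock: 26.32
ee_pos: [611.2, -227.2, 70.7]
orientation: [7.3, 90.0, -2.2]
wrist_force: [-3.9, 1.7, 5.9]
opening: 0.323
```

>>> carry_out(
  moves=[0,0,0.03,0,28,0,0,0.03,0,29,0,0,0.03,0,31,0,0,0.03,0,34,0,0,0.03,0,38,0,0,0.03,0,42,0,0,0.03,0,42,0,0,0.03,0,42],
)

```text
clock: 26.98
ee_pos: [611.0, -227.1, 70.5]
orientation: [-1.9, 90.0, -11.4]
wrist_force: [-1.1, 0.0, -0.1]
opening: 0.493
```

>>> carry_out(
  moves=[0,0,0.4,0,42,0,0,1,0,42,0,0,2,0,42,0,0,3,0,42,-1,0.5,4,0,42,-2.5,1.5,4,0,42,-4,2.5,4,0,42,-5,4,4,0,42],
)

```text
clock: 27.65
ee_pos: [489.1, -136.4, 171.6]
orientation: [-46.8, 89.9, -56.6]
wrist_force: [0.9, 0.8, 0.3]
opening: 0.491
```

>>> carry_out(
  moves=[-1,2,0,0,42,-1,4,0,0,42,-1,5,0,0,42,-1,5,0,0,42,-1,5,0,0,42],
)

```text
clock: 28.07
ee_pos: [467.0, -7.0, 171.5]
orientation: [39.9, 89.9, 30.7]
wrist_force: [-0.0, -0.5, 0.1]
opening: 0.489
```

Run:
```python
from h import *
np.set_printoptions(suppress=True,precision=1)
st()
P={n:camera(n) for n in ["top","scene"]}
a=P["top"]["frame"][130:220,370:480]; b=P["scene"]["frame"][100:190,210:320]
cv2.imwrite("pics/final.png",cv2.resize(np.hstack([a,b])[:,:,::-1],None,fx=3.6,fy=3.6,interpolation=cv2.INTER_CUBIC))
for n,p in P.items():
    for o in outline_of("gear",p)[:4]:
        c=cloud(p,o["pixels"])
        if np.median(c[:,2])>40:
            t=c[c[:,2]>83]; print(n,np.round(o["location"]),"hubtop",t.mean(0),"mid",(np.percentile(t,3,0)+np.percentile(t,97,0))/2,"ext",np.percentile(c,[3,97],axis=0).tolist())
    for o in outline_of("plate",p)[:1]:
        m=o["pixels"]; r,bx=rect_of(p,m,48); print("plate",r)
```

```text
t 28.0667 tcp [467.   -7.  171.5] rpy [39.9 89.9 30.7] F [-0.  -0.5  0.1] op 0.489
top [425. 179.] hubtop [ 608.8 -225.1   87.6] mid [ 608.7 -224.9   87.6] ext [[585.2691045232822, -246.58304255255032, 49.39070801958512], [631.7563634557937, -201.20870602217428, 89.38649048761165]]
plate ((609.2218627929688, -224.78857421875), (63.73616409301758, 104.00264739990234), 79.81085205078125)
scene [257. 146.] hubtop [ 608.6 -223.8   87.2] mid [ 607.4 -223.9   86.9] ext [[587.2517626776341, -241.41227298771818, 49.959358797523386], [631.9589498742116, -200.8073968097374, 88.75974470869384]]
plate ((607.464599609375, -225.34230041503906), (63.0418586730957, 96.48277282714844), 81.5160140991211)
```

View pics/final.png

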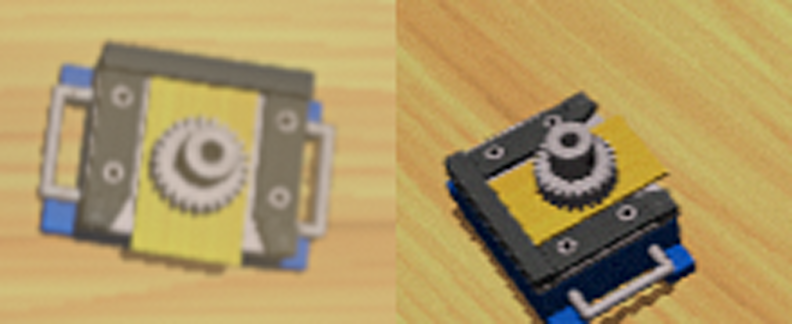

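The gear stands hub up on the plate, hub at top crop (210,152) and scene crop (570,142). It is about 1 mm from the hole's centre as measured earlier, and the plate shows no gap to the rear stop. Handing in.

Run:
```python
from h import *
st(); print(finish_job())
```

```text
t 28.3667 tcp [466.9 -11.6 170.6] rpy [-77.6  90.  -87.3] F [-0.1  1.   0.7] op 0.493
the job is handed in; nothing more can be done
None
```

The job is done and handed in at 28.4 s of the 70 s limit.

**What I did:**
- I pushed the brass plate about 33 mm out over the granite's free edge and gripped it by the sides of the overhanging end.
- I fed it about 70 mm into the bolster's channel and let go. Then I pushed it on from behind until it stopped dead at about 9 N against the rear stop.
- I lifted the steel gear by its hub, lowered it until it touched the plate at about 6 N, released it and backed the arm well clear.

**Last checks:**
- **Plate:** the final picture shows it between the guides with no gap at the rear stop and its front end standing out of the mouth.
- **Gear:** it stands hub up, with its hub top at about (608.7, -224.5, 87.5) mm. I had measured the hole at (609.0, -225.3), so it is about 1 mm off centre.
- **Other things on the bench:** I did not touch any that I know of, but I did not measure them again afterwards.

**Disagreement:** the two cameras differ by about 1–2 mm, on the hole in x and on the hub in x and y, so I used averages. Where each camera is compared with itself, the gear is about 1.5 mm or less off the hole.

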